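# Set the rotary stage to the red line and record it

## Robot

A 6-joint arm with a two-finger parallel gripper is mounted at the origin on a cart in front of the work surface, level with it; the furniture and walls round the work are solid. World frame = base frame: x ahead of the robot, y to its left, z up, the work surface at z = 0. Lengths are in m, angles in rad, forces in N, time in s.
With the tool pointing down it reaches from about 0.4 to 0.825 m from the base axis. Payload 7 kg.
Tool frame: the origin (TCP) lies midway between the tips of the shut fingers; the grasp point (between the pads) lies 19 mm behind it; z points along the fingers, y is the line along which they close (so a half turn about z gives the same grasp; the last joint's range is limited). The gripper opens to 88 mm and grips with 3 to 60 N. Pads are 19 mm wide; open, the fingers measure 130 mm over their backs; the gripper's body (78 mm by 193 mm) begins 47 mm behind the grasp point.
Start: joints at [-1.02, 0.359, 0.012, 0, -1.224, -0.288], TCP at [0.175, -0.652, 0.227] pointing down, gripper open.
Joint ranges: [-3.07, 3.07], [-1.43, 2.12], [-1.02, 1.25], [-3.03, 1.67], [-3.05, -0], [-3.03, 3.03]. Speed limits (rad/s): [2.39, 2.39, 3.01, 3.14, 3.14, 3.14].

## Interface

Orientations are given as [roll, pitch, yaw] about the fixed x, y, z axes, in that order (R = Rz(yaw) Ry(pitch) Rx(roll)).
In Python, from station import telemetry, eyes, ticket, recognise, trace gives the robot as it stands. The module is installed in compiled form; this text tells all that it offers.
- The arm moves only by the tool servo_tool, never from a script. Its argument "series" is a list that holds one entry, the list of rows, each a list of 4 numbers: the shift along the tool's x, y, z in mm, then the turn about the tool's z in rad. In form: [[[x, y, z, roll], ...]]. A call has exactly 10 rows; each row shifts and turns the commanded pose from where the row before left it, along the tool's axes as they then stand; what a row does not reach is not made up. A row lasts 1/12 s, in which the tool goes at most 41.7 mm and 7.16 degrees, less where a joint would pass 70% of its speed; a pose out of reach is approached as far as the arm can. A call is refused whole if a number of a shift passes 41.7 or a number of a turn 0.125, either way. A call with a gripper value outside its range is refused whole. "claw" is the gripper's target within -1 to 1 (shut at 1, half-way at 0, fully open at -1), set as the call begins (left out, the last holds). The fingers move at their own pace and stop on an object; "grip_force" is the grip in N (left out, the last holds). Time passes only in rows, so rows that do not move let the fingers close, or fill a call up. It gives the time, the measured TCP pose, the force, the opening and the grip force at its end, in the units of the state.
- telemetry.get_state(): the state, without advancing time (a new reading comes with each control period).
- eyes.grab_frame(name): name is "side" or "top" or "wrist"; returns the picture (384x512x3 uint8, red, green, blue); there is no depth.
- eyes.calibration(name): a dict with "mtx" (3x3 intrinsics, pixels), "k1" (the pictures are not rectified: a ray, as slopes to the right and down, at radius r is drawn at 1 + k1 r^2 times it, then the intrinsics apply), "rvec" (rotation vector, rad) and "tvec" (3), from world to camera coordinates, as OpenCV has them. Camera axes: x right, y down, z forward; pixel columns grow to the right and rows downward; lengths in m; the calibration is good to about 2 mm. A picture is of the moment at which its call begins: read the wrist's pose just before it. calibration takes no time and is no camera call; for the wrist camera it gives the pose at the moment of the call.
- ticket.job_done(): hands the job in; it is judged then, once.
Trained networks look in the newest picture that a camera, given by its name, has taken for a name from the list of things; names that differ only in an ending like _2 or _b are one class to them, and where a whole thing is asked for, a point or a joint stands for the part that bears it (a point fixed in the world has none). Each returns a list of dicts, best first, with "conf" (0 to 1); they miss things now and then, are a little off and sometimes report something else, mostly with a low value. They report only what shows in the picture. A call takes as long as a camera call.
- recognise(camera, name): "position" ([x, y, z] in m, in world coordinates, good to about 4 mm: the middle of the surface that is visible of it).
- trace(camera, name): "mask" (384x512 bool, what is visible of it).
The state is a dict: "t": time; "q": joint angles; "qd": joint speeds; "joint_efforts": joint torques, N m; "eef_pos": TCP position; "ee_rot": TCP orientation; "force": force on the tool from outside, world axes, zero at the start; "moment": the same for the moment, N m; "width": finger opening in m; "gripper_force": force on a finger pad.
Only numpy, scipy, OpenCV 4.12 (cv2) and the standard library are available. Lean on these libraries where they do the work, as an engineer would, in place of code of your own. Each camera call takes 0.05 s, during which the arm holds its last target. There are 200 camera calls.

## Task

With a fingertip in the finger well, push the dial of the rotary stage round until its yellow index mark lines up with the red line on the scale (not the blue one) and leave it there; then press the green button fully down to record the setting, and let it come back up. This is fingertip work: push gently, lift neither the dial nor anything else, do not press the button before the dial is set, and leave the core, the brass weight and the vial where they stand.

Things in the scene. Friction and masses are not known exactly. Their poses are not given: they have to be found in the camera images.
- stage: fixed round grey base, 192 mm in diameter, 20 mm high, with a white graduated ring on top (a black tick every 10 degrees, long every 30); origin at its underside on the dial's vertical axis. The dial turns on it. A tall grey instrument cabinet, fixed, stands on the bench to the left (y 0.33 to 0.62, x over 0.48): swing round in front of it
- dial_center (a point): centre of the top face of the dial, a black disc 140 mm in diameter, 34 mm above the bench, on the turning axis. A steel hub cap 18 mm in diameter stands 5 mm above the face. This point turns with the dial: its x axis points along the yellow index mark, z is up
- well (a point): middle of the finger well's floor, 35 mm above the bench, 41 mm from the dial's axis, straight across the axis from the index mark. The well is an upright aluminium ring fixed on the dial, open at the top: inner diameter 48 mm, outer 56 mm, rim 54 mm above the bench (19 mm deep). Closed fingertips inside it, moved sideways, push its wall and turn the dial
- index_tip (a point): point 82 mm from the dial's axis straight out along the yellow index mark (a radial line 3 mm wide on the black dial which ends in a small yellow tip over the scale ring), 21 mm above the bench; turns with the dial
- red_line: the red scale line, a flat radial bar 20 mm long and 6 mm wide on the fixed scale ring; the origin is its middle, 82 mm from the dial's axis, 20 mm above the bench
- blue_line: the blue scale line, same shape, on the other side of the scale ring, half a turn away; not the target. Red and blue may change places from run to run
- dial (a joint): angle of the dial, rad, growing counterclockwise from above, stops at -2.6 and 2.6; measured from the base: the index mark meets the coloured lines at +1.571 and -1.571 (which is which varies). Starts between -0.8 and 0.8. Friction of about 0.06 N m (1.5 N at the well) holds it where it is left; no spring, no detents
- dial_lift (a joint): how far the dial has been lifted off its seat, m; 0 is seated, its own weight (about 4 N) keeps it down; it can be lifted by up to 20 mm, but must not be
- button_top (a point): centre of the top face of the green push button, 32 mm in diameter, 52 mm above the bench, which stands in a black housing (48 mm in diameter, 10 mm below the button's top) on a fixed grey box 90 x 70 x 30 mm; the button is pressed straight down
- button (a joint): travel of the button in m: 0 is up, 0.006 fully down (takes 5 N, spring returns it)
- core: bystander: tan rock core plug, 38 mm in diameter and 50 mm high, standing loose; origin at its underside
- weight: bystander: brass weight, 28 mm in diameter and 39 mm high, standing loose; origin at its underside
- vial: bystander: glass sample vial with a pale cap, 25 mm in diameter and 58 mm high, standing loose; origin at its underside

How it is judged:
By the outcome, as a careful person would: the job done as asked, in the order asked, and still so for the second after the job is handed in, with the robot touching nothing.
It also fails if it takes over 64 s, if anything falls off the work surface, if the arm or the gripper's body presses on something with over 40 N, if the wrist force passes 120 N, or if a joint passes its speed limit or range.

## Working session

There is one attempt and no reset: what is moved stays moved. The work goes in short steps, Python scripts to look and compute and a tool call to move; the robot and the scene stay as the last step left them, time stands still between calls to the robot, and variables do not carry over. Pictures are saved under pics/ and viewed, at most 11 in all, crops included, and the job is handed in when it is done.

Besides the shell and the picture viewer there is one more tool, called after "Emit:" in YAML: its name, and indented under it one key for each argument. servo_tool: Moves the arm, as the interface text tells. Its arguments: {"type":"object","properties":{"series":{"type":"array"},"claw":{"type":"number"},"grip_force":{"type":"number"}},"required":["series"]}

```bash
mkdir -p pics; cat > h.py <<'E'
import numpy as np, cv2
from station import telemetry, eyes, ticket, recognise, trace
def ray(cam,uv,z,c=None):
    c=c or eyes.calibration(cam); K=np.array(c["mtx"]); k=c["k1"]
    x,y=cv2.undistortPoints(np.array([[uv]],float),K,np.array([k,0,0,0.]))[0,0]
    R=cv2.Rodrigues(np.array(c["rvec"],float))[0]; t=np.array(c["tvec"],float).ravel()
    o=-R.T@t; d=R.T@np.array([x,y,1]); return o+d*(z-o[2])/d[2]
def save(cam,f):
    im=eyes.grab_frame(cam); cv2.imwrite("pics/"+f,im[:,:,::-1]); return im
E
python3 - <<'E'
from h import *
s=telemetry.get_state(); print(s["t"],s["eef_pos"],s["ee_rot"],s["width"])
a=save("top","top.png"); 
for cam in("top","side"):
    if cam=="side": save("side","side.png")
    for n in "stage dial_center well index_tip red_line blue_line button_top core weight vial".split():
        r=recognise(cam,n); print(cam,n,[(np.round(d["position"],3).tolist(),round(d["conf"],2)) for d in r[:2]])
print(telemetry.get_state()["t"])
E
```

```text
0.0 [ 0.17516038 -0.65135906  0.22564533] [ 3.13994533e+00 -1.59449788e-04 -2.87895824e+00] 0.08750912593424161
top stage []
top dial_center [([0.518, -0.289, 0.036], 0.74)]
top well [([0.519, -0.292, 0.034], 0.86)]
top index_tip [([0.523, -0.291, 0.033], 0.61)]
top red_line []
top blue_line []
top button_top [([0.521, -0.287, 0.035], 0.26)]
top core [([0.566, -0.164, 0.053], 0.63), ([0.52, -0.292, 0.034], 0.54)]
top weight [([0.453, -0.41, 0.026], 0.57)]
top vial []
side stage [([0.511, -0.335, 0.032], 0.97)]
side dial_center [([0.517, -0.311, 0.036], 0.66)]
side well []
side index_tip [([0.516, -0.313, 0.032], 0.93)]
side red_line []
side blue_line [([0.522, -0.315, 0.036], 0.37)]
side button_top [([0.521, -0.312, 0.033], 0.19)]
side core [([0.566, -0.186, 0.036], 0.71)]
side weight [([0.448, -0.424, 0.022], 0.8), ([0.519, -0.312, 0.033], 0.26)]
side vial [([0.526, -0.445, 0.04], 0.92)]
1.1
```

View pics/top.png

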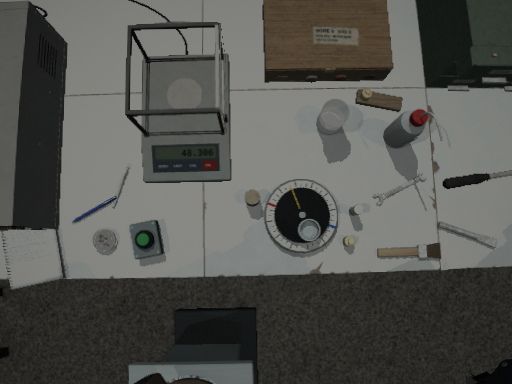

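View pics/side.png

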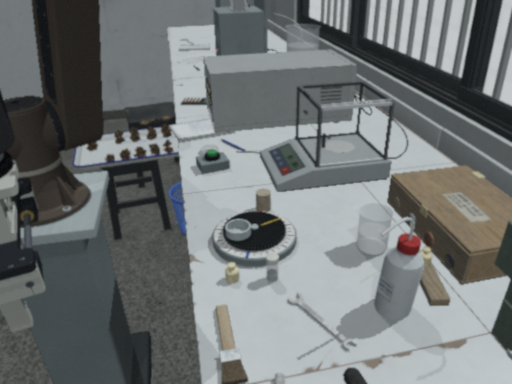

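The top view shows the dial hub at (302,215), well (309,230), index tip near (295,190), red line at left (271,206), blue at right (333,226), and the green button at (144,240). The side view agrees, with the core behind the dial and the weight and vial in front.

```bash
python3 - <<'E'
from h import *
im=cv2.imread("pics/top.png"); hsv=cv2.cvtColor(im,cv2.COLOR_BGR2HSV)
def blob(lo,hi,box):
    m=cv2.inRange(hsv,lo,hi); z=np.zeros_like(m); x0,y0,x1,y1=box; z[y0:y1,x0:x1]=m[y0:y1,x0:x1]
    v,u=np.nonzero(z); return (u.mean(),v.mean()),len(u),(u,v)
D=(262,178,342,254)
rd=blob((0,120,80),(8,255,255),D); rd2=blob((172,120,80),(180,255,255),D) if 0 else None
bl=blob((105,120,80),(125,255,255),D); ye=blob((18,120,80),(35,255,255),D); gr=blob((45,120,60),(85,255,255),(125,215,165,262))
for n,b,z in(("red",rd,.02),("blue",bl,.02),("yel",ye,.034),("green",gr,.052)):
    print(n,np.round(b[0],1),b[1],ray("top",b[0],z).round(4))
u,v=ye[2]; i=np.argmin(v); print("ytip",u[i],v[i],ray("top",(u[i],v[i]),.022).round(4))
c=(ray("top",rd[0],.02)+ray("top",bl[0],.02))/2; print("centre",c)
print("well px 309,230 rim",ray("top",(309.,230.),.05))
print("hub",ray("top",(302.,214.5),.039))
cv2.imwrite("pics/crop.png",cv2.resize(im[170:262,255:370],None,fx=6,fy=6,interpolation=cv2.INTER_CUBIC))
E
```

```text
red [271.  204.2] 14 [ 0.5523 -0.2179  0.02  ]
blue [331.8 225.8] 14 [ 0.493  -0.3724  0.02  ]
yel [294.9 197. ] 25 [ 0.568  -0.2785  0.034 ]
green [142.5 239. ] 115 [0.4699 0.1049 0.052 ]
ytip 291 188 [ 0.593  -0.2708  0.022 ]
centre [ 0.52266358 -0.29517213  0.02      ]
well px 309,230 rim [ 0.48286124 -0.30877073  0.05      ]
hub [ 0.52258787 -0.29427989  0.039     ]
```

View pics/crop.png

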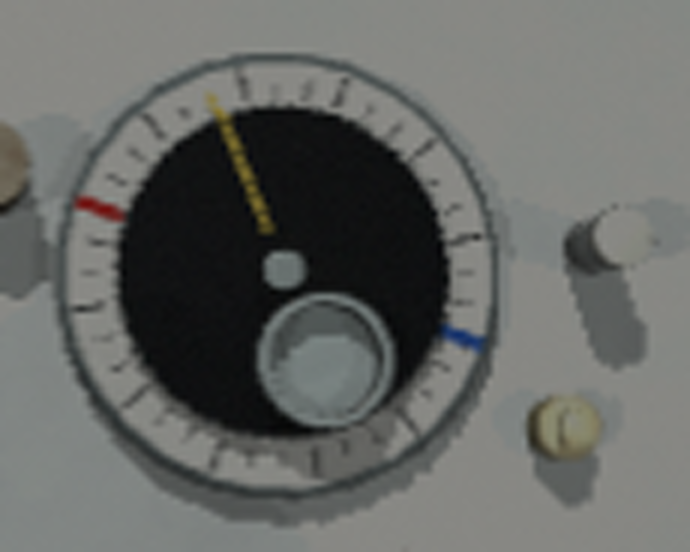

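The target is red, about 50° CCW. I'm closing the gripper and moving above the well. The shift needed is tool x −388, y +252, z +90 mm.

Emit:
servo_tool:
  series:
    - [[-26,17,6,0],[-26,17,6,0],[-26,17,6,0],[-26,17,6,0],[-26,17,6,0],[-26,17,6,0],[-26,17,6,0],[-26,17,6,0],[-26,17,6,0],[-26,17,6,0]]
  claw: 1
  grip_force: 10

```text
t: 1.93
eef_pos: [0.3832, -0.4189, 0.1666]
ee_rot: [-3.141, 0.0, -2.879]
force: [0.4, -0.6, -0.4]
width: 0.0268
gripper_force: 0.0
```

Emit:
servo_tool:
  series:
    - [[-26,17,6,0],[-26,17,6,0],[-26,17,6,0],[-26,17,6,0],[-24,14,6,0],[0,0,0,0],[0,0,0,0],[0,0,0,0],[0,0,0,0],[0,0,0,0]]

```text
t: 2.77
eef_pos: [0.484, -0.3084, 0.1369]
ee_rot: [-3.141, 0.0, -2.88]
force: [0.4, 0.8, -0.5]
width: 0.0006
gripper_force: 0.0
```

```bash
cat >> h.py <<'E'
def state():
    s=telemetry.get_state(); print("t",round(s["t"],2),"p",np.round(s["eef_pos"],4),"r",np.round(s["ee_rot"],3),"F",np.round(s["force"],1),"w",round(s["width"],4)); return s
def togo(x,y,z):
    s=state(); R=cv2.Rodrigues(np.zeros(3))[0]
    from scipy.spatial.transform import Rotation as Ro
    print("tool shift mm",(Ro.from_euler("xyz",s["ee_rot"]).inv().apply(np.array([x,y,z])-s["eef_pos"])*1000).round(1))
E
python3 - <<'E'
from h import *
togo(.484,-.308,.12); c=eyes.calibration("wrist"); save("wrist","w1.png")
for n in("well","dial_center","index_tip","red_line"):
    r=recognise("wrist",n); print(n,[(np.round(d["position"],3).tolist(),round(d["conf"],2)) for d in r[:2]])
E
```

```text
t 2.77 p [ 0.484  -0.3084  0.1369] r [-3.141  0.    -2.88 ] F [ 0.4  0.8 -0.5] w 0.0006
tool shift mm [-0.1  0.4 16.9]
well [([0.488, -0.309, 0.031], 0.86)]
dial_center [([0.486, -0.308, 0.032], 0.81)]
index_tip [([0.484, -0.306, 0.035], 0.67)]
red_line []
```

View pics/w1.png

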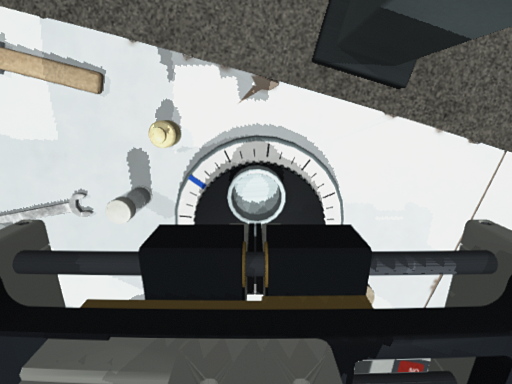

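The wrist view shows the well ring centred near (257,194), with the blue line at (197,182) and the closed fingers just below it. I'll refine the well centre by ray.

```bash
python3 - <<'E'
from h import *
c=eyes.calibration("wrist"); print(np.round(c["mtx"],0).tolist(),c["k1"])
im=cv2.imread("pics/w1.png")
print("rim edges L/R/top",[ray("wrist",p,.054,c).round(4) for p in((228.,194.),(285.5,194.),(257.,166.))], "blue",ray("wrist",(197,182.),.02,c).round(4))
cv2.imwrite("pics/c2.png",cv2.resize(im[150:300,150:380],None,fx=3.4,fy=3.4,interpolation=cv2.INTER_CUBIC))
s=state()
R=cv2.Rodrigues(np.array(c["rvec"]))[0]
for dx in (-.0095,.0095):
  for dy in (-.021,.021):
    yaw=s["ee_rot"][2]; p=s["eef_pos"]+np.array([np.cos(yaw)*dx+np.sin(yaw)*dy,np.sin(yaw)*dx-np.cos(yaw)*dy,0])
    print(dx,dy,cv2.projectPoints(p[None],np.array(c["rvec"]),np.array(c["tvec"]),np.array(c["mtx"]),np.array([c["k1"],0,0,0.]))[0].ravel().round(1))
E
```

```text
[[265.0, 0.0, 255.0], [0.0, 265.0, 193.0], [0.0, 0.0, 1.0]] -0.03536824816522375
rim edges L/R/top [array([ 0.4856, -0.334 ,  0.054 ]), array([ 0.4715, -0.2811,  0.054 ]), array([ 0.4525, -0.3144,  0.054 ])] blue [ 0.4918 -0.3701  0.02  ]
t 3.02 p [ 0.4843 -0.3081  0.1367] r [-3.141  0.    -2.88 ] F [ 0.1 -0.7 -0. ] w 0.0005
-0.0095 -0.021 [223.4 250.6]
-0.0095 0.021 [286.2 250.5]
0.0095 -0.021 [222.4 224.3]
0.0095 0.021 [287.2 224.2]
```

View pics/c2.png

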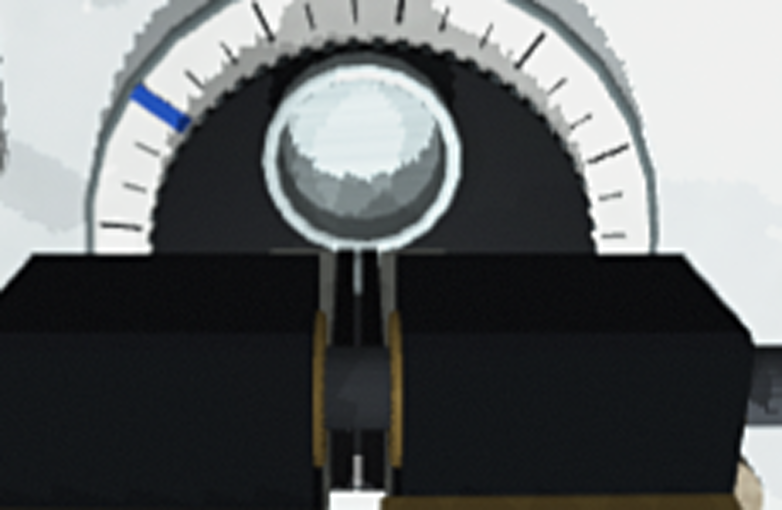

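```bash
python3 - <<'E'
from h import *
im=save("side","s2.png")[:,:,::-1]
c=eyes.calibration("side"); s=state()
P=lambda p:cv2.projectPoints(np.array([p],float),np.array(c["rvec"]),np.array(c["tvec"]),np.array(c["mtx"]),np.array([c["k1"],0,0,0.]))[0].ravel().round(1)
print("tcp",P(s["eef_pos"]),"well",P([.482,-.308,.054]))
yaw=s["ee_rot"][2]; e=np.array([np.sin(yaw),-np.cos(yaw),0])
print("±21 y",P(s["eef_pos"]+.021*e),P(s["eef_pos"]-.021*e), "x±9.5",[P(s["eef_pos"]+k*.0095*np.array([np.cos(yaw),np.sin(yaw),0])) for k in(-1,1)])
cv2.imwrite("pics/c3.png",cv2.resize(im[150:260,180:310],None,fx=5,fy=5,interpolation=cv2.INTER_CUBIC))
E
```

```text
t 3.07 p [ 0.4843 -0.308   0.1367] r [-3.142  0.    -2.879] F [-0.8  0.6 -0.2] w 0.0009
tcp [236.6 192. ] well [237.3 225. ]
±21 y [232.6 187.6] [240.8 196.5] x±9.5 [array([240.7, 190.9]), array([232.4, 193.1])]
```

View pics/c3.png

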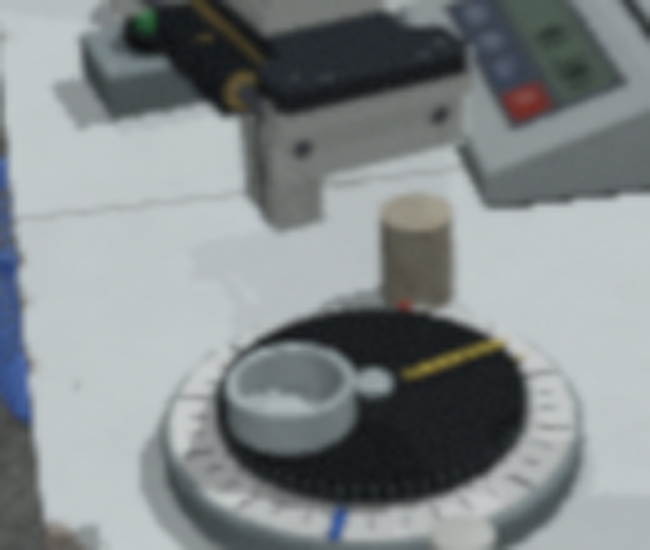

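The fingertip is about 27 × 19 mm, so it clears the well, and the wider finger section starts about 22 mm up. The well sits directly below. Descending to z ≈ 0.043.

Emit:
servo_tool:
  series:
    - [[2.5,1,10,0],[0,0,14,0],[0,0,14,0],[0,0,14,0],[0,0,12,0],[0,0,10,0],[0,0,10,0],[0,0,9,0],[0,0,0,0],[0,0,0,0]]

```text
t: 3.9
eef_pos: [0.4816, -0.3073, 0.0431]
ee_rot: [3.141, -0.001, -2.879]
force: [-0.3, -0.4, 0.6]
width: 0.0005
gripper_force: 0.0
```

```bash
python3 - <<'E'
from h import *
s=state(); C=np.array([.5225,-.2947]); yaw=s["ee_rot"][2]
ex=np.array([np.cos(yaw),np.sin(yaw)]); ey=np.array([np.sin(yaw),-np.cos(yaw)])
p=s["eef_pos"][:2]
for a in (199,204,214,224,234,239,244,249):
    q=C+.041*np.array([np.cos(np.radians(a)),np.sin(np.radians(a))]); 
    print(a,q.round(4),"tool from here",((q-p)@ex*1e3).round(1),((q-p)@ey*1e3).round(1))
E
```

```text
t 3.9 p [ 0.4816 -0.3073  0.0431] r [ 3.141e+00 -1.000e-03 -2.879e+00] F [-0.3 -0.4  0.6] w 0.0005
199 [ 0.4837 -0.308 ] tool from here -1.9 -1.2
204 [ 0.485  -0.3114] tool from here -2.3 -4.8
214 [ 0.4885 -0.3176] tool from here -4.0 -11.7
224 [ 0.493  -0.3232] tool from here -6.9 -18.3
234 [ 0.4984 -0.3279] tool from here -10.9 -24.2
239 [ 0.5014 -0.3298] tool from here -13.3 -26.9
244 [ 0.5045 -0.3316] tool from here -15.9 -29.3
249 [ 0.5078 -0.333 ] tool from here -18.7 -31.6
```

Force is near zero inside the well. Pushing CCW along the arc, slowly.

Emit:
servo_tool:
  series:
    - [[-1.5,-3,0,0],[-1,-3,0,0],[-1,-3,0,0],[-1,-3,0,0],[-1.2,-3,0,0],[-1.5,-3,0,0],[-1.8,-3,0,0],[-2,-3,0,0],[0,0,0,0],[0,0,0,0]]

```text
t: 4.73
eef_pos: [0.4992, -0.3281, 0.0436]
ee_rot: [-3.141, 0.0, -2.879]
force: [0.1, -0.2, 0.1]
width: 0.0008
gripper_force: 0.1
```

```bash
cat >> h.py <<'E'
def angles(f):
    """index and red/blue angles (deg) in the top picture, centre from the lines"""
    im=save("top",f)[:,:,::-1].copy(); hsv=cv2.cvtColor(im,cv2.COLOR_BGR2HSV); c=eyes.calibration("top")
    def pts(lo,hi,z):
        m=cv2.inRange(hsv,lo,hi); v,u=np.nonzero(m[178:254,262:342]); print(len(u),end=" ")
        return np.array([ray("top",(a+262,b+178),z,c)[:2] for a,b in zip(u,v)])
    C=np.array([.5225,-.2947]); ang=lambda p:np.degrees(np.arctan2(*(p-C)[::-1])).round(1)
    Y=pts((18,100,60),(35,255,255),.034); R=pts((0,100,60),(8,255,255),.02); B=pts((105,100,60),(125,255,255),.02)
    if len(Y): print("index",ang(Y.mean(0)),"dir fit",Y.mean(0).round(4))
    if len(R): print("red",ang(R.mean(0)))
    if len(B): print("blue",ang(B.mean(0)))
E
python3 - <<'E'
from h import *
state(); angles("t2.png")
im=cv2.imread("pics/t2.png"); cv2.imwrite("pics/c4.png",cv2.resize(im[170:262,255:370],None,fx=6,fy=6,interpolation=cv2.INTER_CUBIC))
E
```

```text
t 4.73 p [ 0.4992 -0.3281  0.0436] r [-3.141  0.    -2.879] F [ 0.1 -0.2  0.1] w 0.0008
0 0 0
```

View pics/c4.png

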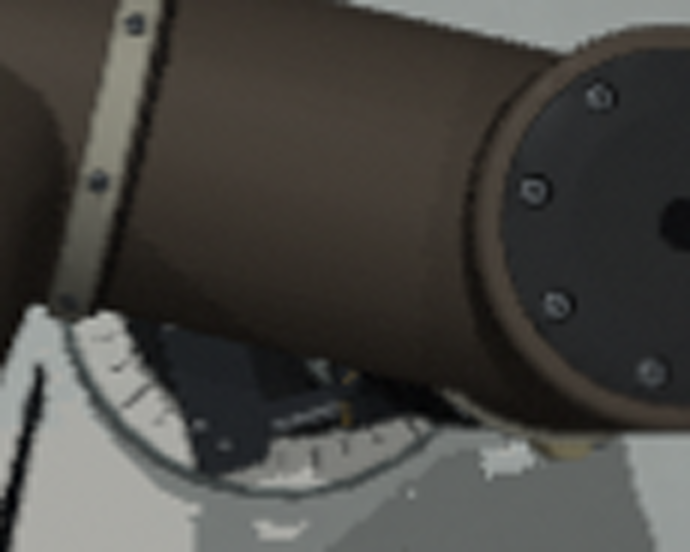

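The arm hides the dial from the top camera, so I'll use the side camera, with the start picture as the baseline.

```bash
cat >> h.py <<'E'
def side(f,new=True):
    if new: save("side",f)
    hsv=cv2.cvtColor(cv2.imread("pics/"+f),cv2.COLOR_BGR2HSV); c=eyes.calibration("side"); o={}
    def pts(lo,hi,z,r0,r1):
        v,u=np.nonzero(cv2.inRange(hsv,lo,hi)[205:265,205:302])
        p=np.array([ray("side",(a+205,b+205),z,c)[:2] for a,b in zip(u,v)]).reshape(-1,2)-C
        r=np.hypot(*p.T); return p[(r>r0)&(r<r1)]
    C=np.array([.5225,-.2947]); 
    for n,lo,hi,z,r0,r1 in(("R",(0,110,60),(8,255,255),.02,.065,.1),("B",(105,110,50),(125,255,255),.02,.065,.1),("Y",(17,110,60),(35,255,255),.034,.01,.085)):
        p=pts(lo,hi,z,r0,r1)
        if len(p):
            m=p.mean(0); print(n,len(p),"mean",m.round(4),"ang",np.degrees(np.arctan2(m[1],m[0])).round(1),end=" ")
            if n=="Y" and len(p)>4:
                l=cv2.fitLine(p.astype(np.float32),cv2.DIST_L2,0,1e-4,1e-4).ravel(); print("line",np.degrees(np.arctan2(l[1],l[0])).round(1))
            else: print()
E
python3 - <<'E'
from h import *
side("side.png",False); side("s2.png",False); side("s3.png"); state()
im=cv2.imread("pics/s3.png"); cv2.imwrite("pics/c5.png",cv2.resize(im[190:270,195:310],None,fx=6,fy=6,interpolation=cv2.INTER_CUBIC))
E
```

```text
R 2 mean [0.0297 0.086 ] ang 70.9 
B 9 mean [-0.0313 -0.0756] ang -112.5 
Y 52 mean [0.0375 0.0137] ang 20.1 line 20.8
R 1 mean [0.0293 0.0838] ang 70.7 
B 9 mean [-0.0313 -0.0756] ang -112.5 
Y 51 mean [0.0371 0.0132] ang 19.6 line 19.7
B 10 mean [-0.031  -0.0756] ang -112.3 
t 4.83 p [ 0.4991 -0.328   0.0437] r [-3.141e+00  1.000e-03 -2.879e+00] F [-0.6 -0.  -0.7] w 0.0005
```

View pics/c5.png

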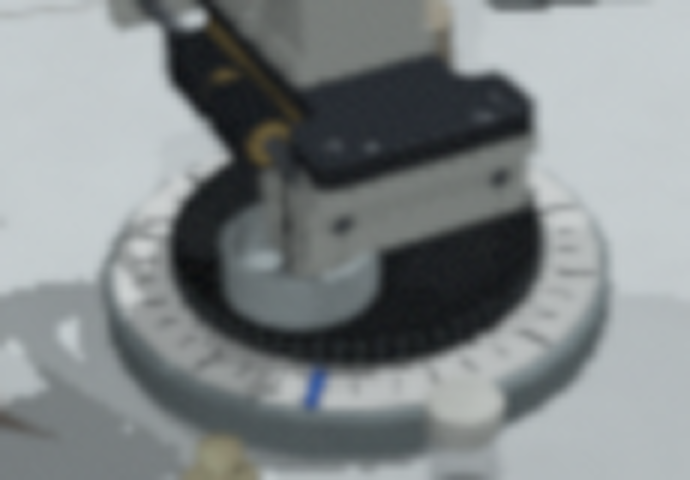

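The tip is against the well's near wall and the dial is turning. Continuing to slightly short of target, then backing off and lifting to look.

Emit:
servo_tool:
  series:
    - [[-1.6,-1.8,0,0],[-1.6,-1.8,0,0],[-1.7,-1.8,0,0],[-1.7,-1.2,0,0],[-1.7,-1.2,0,0],[-1.8,-1.2,0,0],[0,0,0,0],[0,0,0,0],[0,0,0,0],[0,0,0,0]]

```text
t: 5.67
eef_pos: [0.5098, -0.3315, 0.0427]
ee_rot: [3.138, -0.002, -2.879]
force: [-1.5, 12.4, 1.3]
width: 0.0008
gripper_force: 4.8
```

Emit:
servo_tool:
  series:
    - [[3,2,0,0],[2,2,0,0],[0,0,-8,0],[0,0,-8,0],[0,0,-12,0],[0,0,-18,0],[0,0,-22,0],[0,0,-22,0],[0,0,0,0],[0,0,0,0]]

```text
t: 6.5
eef_pos: [0.5063, -0.3319, 0.1364]
ee_rot: [-3.139, 0.004, -2.879]
force: [-0.2, 0.9, 0.7]
width: 0.0004
gripper_force: 0.0
```

```bash
python3 - <<'E'
from h import *
state(); side("s4.png")
E
```

```text
t 6.5 p [ 0.5063 -0.3319  0.1364] r [-3.139  0.004 -2.879] F [-0.2  0.9  0.7] w 0.0004
B 9 mean [-0.0313 -0.0756] ang -112.5 
Y 45 mean [0.0174 0.0381] ang 65.5 line 63.4
```

About 5° remains. Swinging aside toward the button side so the top camera gets a clear view.

Emit:
servo_tool:
  series:
    - [[-5,31,0,0],[-5,31,0,0],[-5,31,0,0],[-5,31,0,0],[-5,31,0,0],[-5,31,0,0],[-5,31,0,0],[-5,31,0,0],[-5,31,0,0],[0,0,0,0]]

```text
t: 7.38
eef_pos: [0.4754, -0.0466, 0.1334]
ee_rot: [3.141, 0.0, -2.876]
force: [0.5, -0.8, -1.2]
width: 0.0003
gripper_force: 0.0
```

```bash
python3 - <<'E'
from h import *
state(); angles("t3.png")
im=cv2.imread("pics/t3.png"); cv2.imwrite("pics/c6.png",cv2.resize(im[170:262,255:355],None,fx=6,fy=6,interpolation=cv2.INTER_CUBIC))
E
```

```text
t 7.38 p [ 0.4754 -0.0466  0.1334] r [ 3.141  0.    -2.876] F [ 0.5 -0.8 -1.2] w 0.0003
38 17 14 index 63.8 dir fit [ 0.5439 -0.2511]
red 68.8
blue -110.9
```

View pics/c6.png

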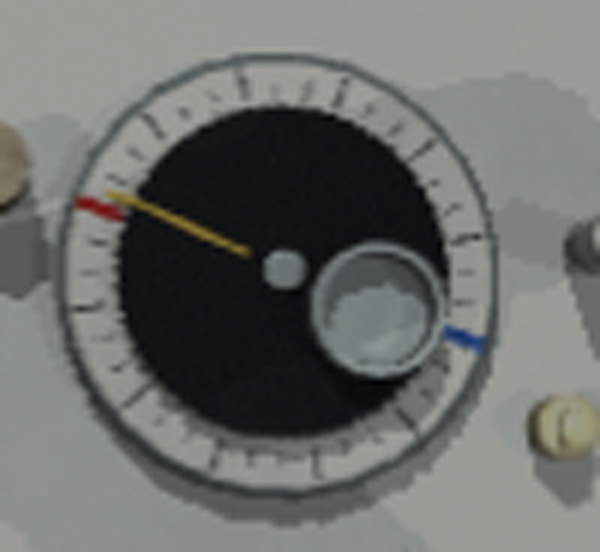

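The dial has moved to 63.8°, with the yellow tip at crop (112,194) still about 5° short of the red bar (100,209). The well is now near (0.504,−0.3315). Returning for a short second push, with less radial load.

Emit:
servo_tool:
  series:
    - [[5,-31,0,0],[5,-31,0,0],[5,-31,0,0],[5,-31,0,0],[5,-31,0,0],[5,-31,0,0],[5,-31,0,0],[5,-31,0,0],[5,-34.5,0,0],[0,0,0,0]]

```text
t: 8.27
eef_pos: [0.5054, -0.3402, 0.1324]
ee_rot: [-3.141, -0.002, -2.882]
force: [1.3, 0.7, 0.3]
width: 0.0006
gripper_force: 0.0
```

```bash
python3 - <<'E'
from h import *
togo(.506,-.331,.043)
E
```

```text
t 8.27 p [ 0.5054 -0.3402  0.1324] r [-3.141e+00 -2.000e-03 -2.882e+00] F [1.3 0.7 0.3] w 0.0006
tool shift mm [-3.1  8.8 89.4]
```

Emit:
servo_tool:
  series:
    - [[-3,8.5,10,0],[0,0,14,0],[0,0,14,0],[0,0,12,0],[0,0,0,0],[0,0,0,0],[0,0,0,0],[0,0,0,0],[0,0,0,0],[0,0,0,0]]

```text
t: 9.1
eef_pos: [0.5069, -0.3256, 0.0842]
ee_rot: [-3.141, 0.001, -2.879]
force: [0.0, 0.9, 0.2]
width: 0.0008
gripper_force: 0.0
```

```bash
python3 - <<'E'
from h import *
togo(.506,-.331,.043)
E
```

```text
t 9.1 p [ 0.5069 -0.3256  0.0842] r [-3.141e+00  1.000e-03 -2.879e+00] F [0.  0.9 0.2] w 0.0008
tool shift mm [ 2.3 -4.9 41.2]
```

Emit:
servo_tool:
  series:
    - [[2.3,-4.9,0,0],[0,0,0,0],[0,0,8,0],[0,0,8,0],[0,0,8,0],[0,0,8,0],[0,0,7,0],[0,0,0,0],[0,0,0,0],[0,0,0,0]]

```text
t: 9.93
eef_pos: [0.5058, -0.3309, 0.0446]
ee_rot: [-3.141, -0.0, -2.879]
force: [0.3, 0.4, 0.3]
width: 0.0004
gripper_force: 0.0
```

Emit:
servo_tool:
  series:
    - [[-1,-0.5,0,0],[-1,-0.5,0,0],[-1,-0.5,0,0],[-1,-0.5,0,0],[-1,-0.5,0,0],[-1,-0.5,0,0],[-0.8,-0.2,0,0],[0,0,0,0],[0,0,0,0],[0,0,0,0]]

```text
t: 10.77
eef_pos: [0.513, -0.332, 0.0445]
ee_rot: [3.141, -0.0, -2.879]
force: [-0.5, 3.8, 1.2]
width: 0.0007
gripper_force: 1.5
```

Emit:
servo_tool:
  series:
    - [[3,1.5,0,0],[2.5,1.5,0,0],[0,0,-8,0],[0,0,-8,0],[0,0,-12,0],[0,0,-18,0],[0,0,-22,0],[0,0,-22,0],[0,0,0,0],[0,0,0,0]]

```text
t: 11.6
eef_pos: [0.5082, -0.3313, 0.1373]
ee_rot: [-3.139, 0.004, -2.879]
force: [-0.3, -0.5, -1.1]
width: 0.0003
gripper_force: 0.0
```

```bash
python3 - <<'E'
from h import *
state(); side("s4.png",False); side("s5.png")
E
```

```text
t 11.6 p [ 0.5082 -0.3313  0.1373] r [-3.139  0.004 -2.879] F [-0.3 -0.5 -1.1] w 0.0003
B 9 mean [-0.0313 -0.0756] ang -112.5 
Y 45 mean [0.0174 0.0381] ang 65.5 line 63.4
B 9 mean [-0.0313 -0.0756] ang -112.5 
Y 43 mean [0.014  0.0398] ang 70.6 line 68.4
```

It rotated +5.0°, as intended. Swinging toward the button and verifying from the top.

Emit:
servo_tool:
  series:
    - [[-5,31,0,0],[-5,31,0,0],[-5,31,0,0],[-5,31,0,0],[-5,31,0,0],[-5,31,0,0],[-5,31,0,0],[-5,31,0,0],[-5,25,0,0],[0,0,0,0]]

```text
t: 12.48
eef_pos: [0.479, -0.0524, 0.1344]
ee_rot: [3.141, -0.0, -2.876]
force: [0.4, -0.0, 0.1]
width: 0.0006
gripper_force: 0.0
```

```bash
python3 - <<'E'
from h import *
angles("t4.png"); togo(.470,.105,.12)
im=cv2.imread("pics/t4.png"); cv2.imwrite("pics/c7.png",cv2.resize(im[180:250,255:345],None,fx=8,fy=8,interpolation=cv2.INTER_CUBIC))
Y=cv2.inRange(cv2.cvtColor(im,cv2.COLOR_BGR2HSV),(18,100,60),(35,255,255)); v,u=np.nonzero(Y[178:254,262:342])
p=np.array([ray("top",(a+262,b+178),.034)[:2] for a,b in zip(u,v)],np.float32); l=cv2.fitLine(p,cv2.DIST_L2,0,1e-4,1e-4).ravel(); print("line",np.degrees(np.arctan2(l[1],l[0])))
for n in("button_top",):
    print([(np.round(d["position"],4),d["conf"]) for d in recognise("wrist",n)] if eyes.grab_frame("wrist") is not None else 0, [(np.round(d["position"],4),d["conf"]) for d in recognise("side",n)] if eyes.grab_frame("side") is not None else 0)
E
```

```text
36 8 15 index 69.0 dir fit [ 0.5399 -0.2493]
red 68.8
blue -111.0
t 12.53 p [ 0.4791 -0.0537  0.1343] r [ 3.141 -0.    -2.875] F [-0.3 -0.5  1. ] w 0.0007
tool shift mm [-33.  155.5  14.3]
line 69.68656
[(array([0.465 , 0.1041, 0.0506]), 0.57), (array([ 0.5111, -0.274 ,  0.0335]), 0.41)] [(array([0.4685, 0.0959, 0.0477]), 0.55)]
```

View pics/c7.png

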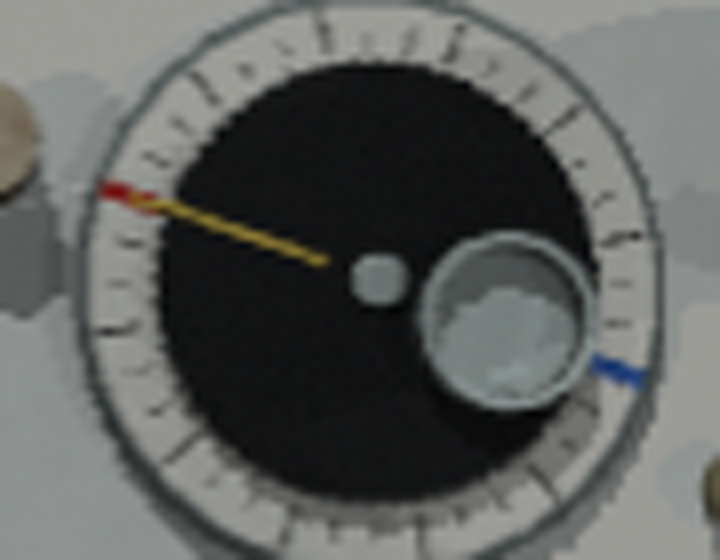

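The yellow mark lies on the red line (69.0–69.7° against 68.8°). Now going over the button.

Emit:
servo_tool:
  series:
    - [[-5,25,5,0],[-5,25,5,0],[-5,25,5,0],[-5,25,5,0],[-5,25,5,0],[-6,28,5,0],[0,0,4,0],[0,0,0,0],[0,0,0,0],[0,0,0,0]]

```text
t: 13.57
eef_pos: [0.4697, 0.0993, 0.1005]
ee_rot: [-3.141, -0.001, -2.88]
force: [-0.4, 0.1, 0.1]
width: 0.0004
gripper_force: 0.0
```

```bash
python3 - <<'E'
from h import *
c=eyes.calibration("wrist"); im=save("wrist","w2.png")[:,:,::-1].copy()
m=cv2.inRange(cv2.cvtColor(im,cv2.COLOR_BGR2HSV),(45,90,40),(85,255,255)); n,l,st,ce=cv2.connectedComponentsWithStats(m)
i=1+np.argmax(st[1:,4]); print(st[i],ce[i],ray("wrist",ce[i],.052,c)); togo(.4685,.103,.044)
E
```

```text
[ 244  191   38   36 1057] [262.66035951 208.31977294] [0.46498796 0.1048188  0.052     ]
t 13.62 p [0.4698 0.0993 0.1007] r [-3.142 -0.    -2.88 ] F [-0.1 -0.5 -0.3] w 0.0003
tool shift mm [ 0.3  3.9 56.7]
```

View pics/w2.png

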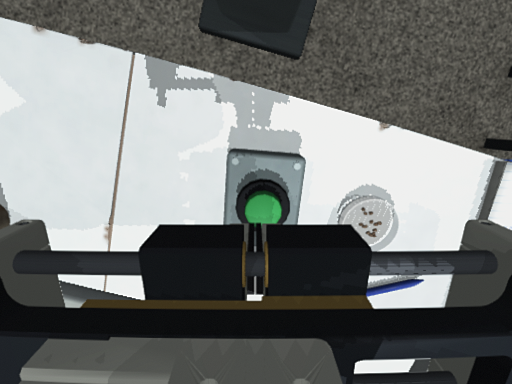

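The wrist view shows the button disc centred at (263,208), giving (0.465,0.105). Aiming at (0.467,0.104) and pressing down slowly.

Emit:
servo_tool:
  series:
    - [[1.5,5,6,0],[0,0,8,0],[0,0,8,0],[0,0,8,0],[0,0,8,0],[0,0,5,0],[0,0,3,0],[0,0,0,0],[0,0,0,0],[0,0,0,0]]

```text
t: 14.45
eef_pos: [0.4671, 0.105, 0.0548]
ee_rot: [3.142, 0.0, -2.879]
force: [0.5, -1.0, 0.7]
width: 0.0002
gripper_force: 0.0
```

Emit:
servo_tool:
  series:
    - [[0,0,2,0],[0,0,2,0],[0,0,2,0],[0,0,2,0],[0,0,1.5,0],[0,0,1,0],[0,0,0,0],[0,0,0,0],[0,0,0,0],[0,0,0,0]]

```text
t: 15.28
eef_pos: [0.4674, 0.1051, 0.0459]
ee_rot: [3.142, 0.002, -2.878]
force: [-7.7, -0.9, 26.2]
width: 0.0002
gripper_force: 12.8
```

Fully down: z stopped at 0.046 with 26 N. Releasing and rising clear.

Emit:
servo_tool:
  series:
    - [[0,0,-4,0],[0,0,-4,0],[0,0,-6,0],[0,0,-10,0],[0,0,-15,0],[0,0,-20,0],[0,0,-20,0],[0,0,0,0],[0,0,0,0],[0,0,0,0]]

```text
t: 16.12
eef_pos: [0.4664, 0.1046, 0.1227]
ee_rot: [3.141, -0.001, -2.879]
force: [0.5, -0.2, -0.7]
width: 0.0004
gripper_force: 0.0
```

```bash
python3 - <<'E'
from h import *
state(); angles("t5.png"); ticket.job_done()
E
```

```text
t 16.12 p [0.4664 0.1046 0.1227] r [ 3.141e+00 -1.000e-03 -2.879e+00] F [ 0.5 -0.2 -0.7] w 0.0004
36 8 15 index 69.0 dir fit [ 0.5399 -0.2493]
red 68.8
blue -111.0
the job is handed in; nothing more can be done
```

The job is handed in at about 16 s: the dial's yellow mark reads within about 1° of the red line (69.0–69.7° against 68.8°), the green button was then pressed fully down and released, and the arm is clear of everything.

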